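# Index the carving turntable and bolt it

## Robot

A 6-joint arm with a two-finger parallel gripper is mounted at the origin on the work surface. World frame = base frame: x ahead of the robot, y to its left, z up, the work surface at z = 0. Lengths are in m, angles in rad, forces in N, time in s.
With the tool pointing down it reaches from about 0.3 to 0.85 m from the base axis. Payload 5.4 kg.
Tool frame: the origin (TCP) lies midway between the tips of the shut fingers; the grasp point (between the pads) lies bot.grip_depth behind it (bot.grip_depth is the distance from the TCP to the grasp point, in m); z points along the fingers, x is the direction in which the jaws open and shut, and the axes are right-handed (so a half turn about z gives the same grasp; the last joint's range is limited). The gripper opens to 85 mm and grips with 20 to 120 N. Pads are 22 mm wide; open, the fingers measure 114 mm over their backs; the gripper's body (76 mm by 85 mm) begins 54 mm behind the grasp point. The pads swing forward as they close: fully open they stand 13 mm farther back than shut.
Start: joints at [0.892, 0.158, 1.597, -0, 1.386, -0.21], TCP at [0.26, 0.513, 0.231] pointing down, gripper open.
Joint ranges: [-2.91, 2.91], [-0.94, 2.29], [0.18, 2.7], [-1.29, 4.43], [0.17, 2.64], [-3, 3]. Speed limits (rad/s): [2.57, 2.57, 3.14, 3.14, 3.14, 3.14].

## Interface

Orientations are given as a unit quaternion [w, x, y, z].
In Python, from bench import bot, cams gives the robot as it stands.
- The arm moves only by the shell command python3 -m crank 'ROWS' [OPENING] [FORCE]. ROWS is JSON, a list of rows, each an object of numbers: "tx", "ty", "tz": the shift along the tool's x, y, z in units of 30 mm (1.0 is 30 mm); "wx", "wy", "wz": the turn, a rotation vector about the tool's x, y, z in units of 5 degrees (1.0 is 5 degrees). In form: [{"tx": .., "ty": .., "tz": .., "wx": .., "wy": .., "wz": ..}, ...]. A call has 1 to 12 rows; each row shifts and turns the commanded pose from where the row before left it, along the tool's axes as they then stand; what a row does not reach is not made up. A row lasts 1/10 s, in which the tool goes at most 50 mm and 8.59 degrees, less where a joint would pass 70% of its speed; a pose out of reach is approached as far as the arm can. A call is refused whole if a number of a shift passes 1 or a number of a turn 1, either way. A call with a gripper value outside its range is refused whole. OPENING is the finger opening in mm, from 0 to 85.4, set as the call begins (- or left out, the last holds). The fingers move at their own pace and stop on an object; FORCE is the grip in N (left out, the last holds). Time passes only in rows, so rows that do not move let the fingers close. It gives the time, the measured TCP pose, the force and the opening at its end, in the units of the state.
- bot.sense(): the state, without advancing time (a new reading comes with each control period).
- cams.grab_frame(name): name is "scene" or "side" or "wrist"; returns a dict with "pixels" (400x640x3 uint8, red, green, blue), "range_z" (400x640 float32, m along the optical axis (not along the pixel's ray), 0 where there is no reading), "fx", "fy", "cx", "cy" (pixels), "dist_coeffs" ([k1, k2, p1, p2, k3] as OpenCV has them; the pictures are not rectified), "pose" (4x4, takes a point from camera to world coordinates); the wrist camera has in their place "T_tool_cam" (4x4, takes a point from camera to tool coordinates, whose origin is the TCP and whose axes are the tool frame's). Camera axes: x right, y up, looking along -z (the intrinsics and any distortion apply to the point x, -y, -z); pixel columns grow to the right and rows downward; lengths in m; the calibration is good to about 2 mm. A picture is of the moment at which its call begins: read the wrist's pose just before it.
- bot.sign_off(): hands the job in, once; it reports no verdict.
The state is a dict: "t": time; "joint_pos": joint angles; "joint_velocities": joint speeds; "joint_torque": joint torques, N m; "ee_pos": TCP position; "tool_rot": TCP orientation; "force": force on the tool from outside, world axes, zero at the start; "wrist_torque": the same for the moment, N m; "opening": finger opening in m.
Only numpy, scipy, OpenCV 4.12 (cv2) and the standard library are available. Lean on these libraries where they do the work, as an engineer would, in place of code of your own. Each camera call takes 0.05 s, during which the arm holds its last target. There are 200 camera calls.

## Task

Turn the plywood carving turntable (its upright wooden post is there to push it by) until the post is across from the bolt (so the apple's dark hollow looks towards the bolt) and the table clicks into the notch nearest to there, then push the steel bolt fully home so that the table is locked. The apple on the table is freshly oiled: do not touch it, and leave the other things on the bench where they are.

Things in the scene. Friction and masses are not known exactly. Their poses are not given: they have to be found in the camera images.
- stand: Dark steel base of the turntable, fixed to the bench; origin on the bench on the turntable's upright axis. An arm 60 mm wide, 12 mm thick runs 220 mm along the stand's +y from the axis and carries the bolt. Under the platter sits a steel index wheel, 92 mm radius, with six equal notches 60 degrees apart, and a spring roller on the stand's -y side that drops into a notch: the click.
- platter_mid (a point): Middle of the top of the round plywood platter, 64 mm above the bench; 115 mm radius, 16 mm thick. It turns either way and stays where left. It is clamped on the hidden wheel at an unknown angle: the right notch puts the post within 18 degrees of the stand's -y; the next notches are 60 degrees to each side. It starts 52 to 124 degrees clockwise (from above) of there, with one click between.
- index_roller (a point): The spring roller, hidden under the platter. Between notches 1 to 3 N at the post turns the table. Over the last 7 degrees before a notch (12 mm at the post) the roller drops in and the post jumps ahead; pushed on, the post then resists with up to 5 to 8 N until it climbs out. Let go in a notch, the table centres itself. Origin: roller centre, 33 mm high, 103 mm from the axis.
- post_top (a point): Centre of the top of the upright round wooden post on the platter: 16 mm diameter, 98 mm from the turntable's axis, standing from 64 mm to 128 mm above the bench. The only post on the platter; it is across from the apple's hollow.
- apple: Turned wooden apple fixed in the middle of the platter, 84 mm diameter, from 67 mm to 125 mm above the bench, with a dark stem up to about 135 mm; a round dark hollow of 30 mm on its side looks along its own +y, away from the post. Origin in the middle of its underside, on the turntable's axis.
- bolt_knob (a point): Top of the bolt's upright steel finger post: 16 mm diameter, from 35 mm to 95 mm above the bench, free all round above 46 mm; drawn back it stands 167 mm from the turntable's axis on the stand's +y side, home at 137 mm. Two guide staples of the bolt, 46 mm high and 46 mm wide, lie 131 mm and 202 mm from the axis.
- bolt (a joint): Bolt travel in m: 0 drawn back, 0.030 fully home against its stop, growing as the bolt slides towards the axis (the stand's -y). It is 11 mm thick with a round nose and enters a 16 mm notch of the wheel; it meets the wheel's rim after about 13 mm if no notch is there. It slides with about 2.5 N and stays where it is left.
- apple_near: Loose turned apple, bystander, 84 mm diameter, 58 mm high, beside the bolt arm. Origin under its middle.
- pear_near: Loose turned pear, bystander, 92 mm diameter, 115 mm high and a 20 mm stem. Origin under its middle.
- pear_far: Loose turned pear like the other, bystander, beyond the turntable.
- brush: Loose brush 190 mm long, bystander, lying on the bench.
- oil_jar: Loose glass jar, bystander, 70 mm diameter, 90 mm high. Origin under its middle.
- sanding_block: Loose cork sanding block, bystander, 110 x 65 x 35 mm. Origin under its middle.

How it is judged:
By the outcome, as a careful person would: the job done as asked, in the order asked, and still so for the second after the job is handed in, with the robot touching nothing.
It also fails if it takes over 64 s, if anything falls off the work surface, if the arm or the gripper's body presses on something with over 40 N, if the wrist force passes 120 N, or if a joint passes its speed limit or range.

## Working session

There is one attempt and no reset: what is moved stays moved. The work goes in short steps, Python scripts to look and compute and a shell command to move; the robot and the scene stay as the last step left them, time stands still between calls to the robot, and variables do not carry over. Pictures are saved under pics/ and viewed, about 8 in all and at most 12, crops included, and the job is handed in when it is done.

```bash
mkdir -p pics
cat > h.py <<'E'
import numpy as np, cv2
from bench import bot, cams
from scipy.spatial.transform import Rotation as R
def grab(n):
    s=bot.sense(); f=cams.grab_frame(n)
    if n=='wrist':
        q=s['tool_rot'];T=np.eye(4);T[:3,:3]=R.from_quat([q[1],q[2],q[3],q[0]]).as_matrix();T[:3,3]=s['ee_pos']
        f['pose']=T@np.array(f['T_tool_cam'])
    np.savez(f'{n}.npz',**{k:np.array(v) for k,v in f.items()}); return f
def K(f): return np.array([[f['fx'],0,f['cx']],[0,f['fy'],f['cy']],[0,0,1.]])
def ray(f,u,v):
    p=cv2.undistortPoints(np.array([[[u,v]]],float),K(f),np.array(f['dist_coeffs'],float))[0,0]
    P=np.array(f['pose']); return P[:3,3],P[:3,:3]@np.array([p[0],-p[1],-1])
def atz(f,u,v,z):
    o,d=ray(f,u,v); return o+d*(z-o[2])/d[2]
def cloud(f):
    u,v=np.meshgrid(np.arange(640),np.arange(400)); 
    p=cv2.undistortPoints(np.stack([u,v],-1).reshape(-1,1,2).astype(float),K(f),np.array(f['dist_coeffs'],float))[:,0]
    z=np.array(f['range_z']).reshape(-1,1); P=np.array(f['pose'])
    return (np.c_[p[:,0:1]*z,-p[:,1:2]*z,-z]@P[:3,:3].T+P[:3,3]).reshape(400,640,3)
def load(n): return dict(np.load(f'{n}.npz'))
def save(img,name): cv2.imwrite(f'pics/{name}.png',cv2.cvtColor(img,cv2.COLOR_RGB2BGR))
E
python3 - <<'E'
from h import *
a=grab('scene');b=grab('side');w=grab('wrist')
s=bot.sense();print(s,bot.grip_depth)
save(a['pixels'],'scene0');save(b['pixels'],'side0')
for f in (a,b):print(np.round(f['pose'],3).tolist())
E
```

```text
{'t': 0.15, 'joint_pos': array([ 8.91882280e-01,  1.58902550e-01,  1.59792427e+00,  9.87648519e-06,
        1.38618367e+00, -2.10091104e-01]), 'joint_velocities': array([-0.00031773, -0.0024626 , -0.00318532,  0.00100101,  0.00248036,
       -0.00069672]), 'joint_torque': array([ 4.15113857e-05, -3.96376884e+01, -3.31786036e+01, -1.76024319e-04,
        5.39352288e-03, -3.30528803e-05]), 'ee_pos': array([0.2595294 , 0.51259486, 0.23055342]), 'tool_rot': array([ 2.32438402e-04,  8.52008638e-01,  5.23527247e-01, -6.69744587e-04]), 'force': array([-0.45105689,  0.77230866,  0.23429009]), 'wrist_torque': array([0.02321665, 0.03875716, 0.01373761]), 'opening': 0.0856452785380609} 0.0187
[[-0.891, -0.37, 0.262, 0.837], [0.453, -0.726, 0.517, 0.561], [-0.001, 0.579, 0.815, 1.01], [0.0, 0.0, 0.0, 1.0]]
[[0.809, 0.441, -0.389, 0.05], [-0.588, 0.611, -0.53, -0.689], [0.003, 0.657, 0.754, 1.08], [0.0, 0.0, 0.0, 1.0]]
```

View pics/scene0.png

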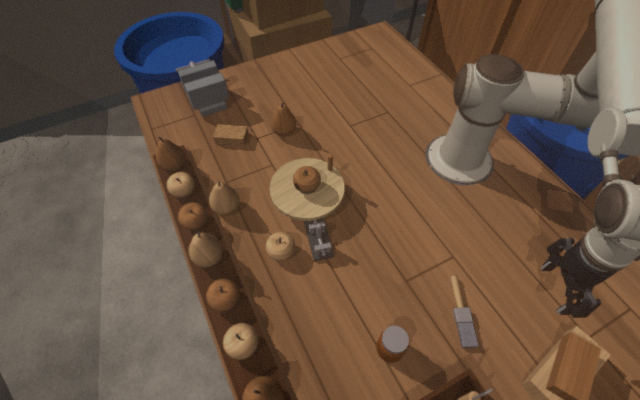

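View pics/side0.png

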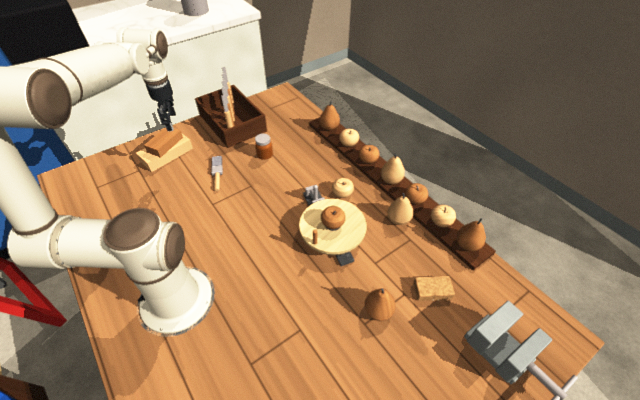

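The scene view has the turntable at about (307,188), the post at (330,162), the bolt at (318,240), the loose apple at (280,245) and the near pear at (224,196). The side view agrees. I'll enlarge the crops and measure.

Run:
```python
from h import *
a=load('scene');b=load('side')
A=cv2.resize(a['pixels'][140:270,250:370],None,fx=4,fy=4,interpolation=cv2.INTER_CUBIC)
B=cv2.resize(b['pixels'][165:275,285:385],None,fx=4,fy=4,interpolation=cv2.INTER_CUBIC)
C=np.zeros((520,880,3),np.uint8);C[:520,:480]=A;C[:440,480:]=B
save(cv2.resize(C,None,fx=.9,fy=.9),'crop0')
for n,f in(('scene',a),('side',b)):
    c=cloud(f)
    m=(abs(c[...,2]-.064)<.006)&(c[...,0]>.3)&(c[...,0]<.9)&(abs(c[...,1])<.3)
    v,u=np.nonzero(m); k=(u>265)&(u<370)&(v>150)&(v<260); P=c[v[k],u[k]]
    h=cv2.convexHull((P[:,:2]*1000).astype(np.float32)); print(n,k.sum(),cv2.minEnclosingCircle(h),np.median(P[:,2]), P.min(0),P.max(0))
```

```text
scene 3008 ((585.978759765625, -48.831993103027344), 170.45916748046875) 0.06237469520289152 [ 0.42808719 -0.19783156  0.0580106 ] [0.71932068 0.08190995 0.06994066]
side 2382 ((654.3068237304688, -12.939308166503906), 252.2503662109375) 0.06322913427088428 [ 0.42643584 -0.20431038  0.0580001 ] [0.8641789  0.14073721 0.06962473]
```

View pics/crop0.png

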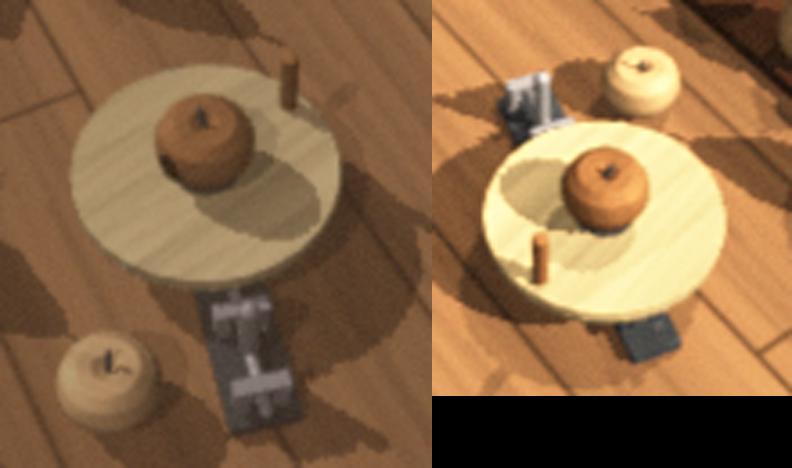

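Run:
```python
from h import *
from scipy.optimize import least_squares
a=load('scene');b=load('side')
S=lambda x,y:(250+x/3.6,140+y/3.6)
D=lambda x,y:(285+(x-432)/3.6,165+y/3.6)
for n,s,d,z in(('stem',(202,112),(608,170),.135),('posttop',(290,52),(541,237),.128),('postbase',(290,106),(541,281),.064),('knobtop',(247,300),(543,76),.095),('arm end',(266,425),None,.012),('arm endL',(232,432),None,.012),('arm endR',(299,415),None,.012),('applenear stem',(108,355),(643,67),.06),('roller blk',None,(648,345),.04)):
    print(n, *(np.round(atz(f,*g(*p),z),4) for f,g,p in((a,S,s),(b,D,d)) if p))
for n,f,box in(('scene',a,(265,350,150,225)),('side',b,(295,372,190,262))):
    c=cloud(f);p=f['pixels'].astype(int);u0,u1,v0,v1=box
    m=np.zeros((400,640),bool);m[v0:v1,u0:u1]=True
    m&=(abs(c[...,2]-.064)<.007)
    q=c[m];q=q[np.hypot(*(q[:,:2]-[.56,-.085]).T)<.2]
    x=least_squares(lambda t:np.maximum(0,np.hypot(q[:,0]-t[0],q[:,1]-t[1])-.115)*1000,[*np.median(q[:,:2],0)],loss='soft_l1').x
    print(n,len(q),x,np.percentile(q,[1,99],axis=0))
```

```text
stem [ 0.5418 -0.0837  0.135 ] [ 0.5369 -0.0967  0.135 ]
posttop [ 0.4451 -0.1133  0.128 ] [ 0.447 -0.118  0.128]
postbase [ 0.4463 -0.107   0.064 ] [ 0.445  -0.1199  0.064 ]
knobtop [0.579  0.0686 0.095 ] [0.5782 0.0634 0.095 ]
arm end [0.5949 0.133  0.012 ]
arm endL [0.6215 0.1263 0.012 ]
arm endR [0.5675 0.1372 0.012 ]
applenear stem [0.6879 0.0451 0.06  ] [0.6894 0.0393 0.06  ]
roller blk [ 0.4922 -0.2192  0.04  ]
scene 2966 [ 0.54250959 -0.08327508] [[ 0.43559056 -0.19018644  0.05815388]
 [ 0.65091228  0.02660086  0.06683941]]
side 2325 [ 0.54122829 -0.08767156] [[ 0.43120168 -0.19888877  0.05804955]
 [ 0.64829483  0.02025955  0.06821361]]
```

```bash
R='see'; python3 -m crank '[{"tx":-0.9,"ty":0.85},{"tx":-0.9,"ty":0.85},{"tx":-0.9,"ty":0.85},{"tx":-0.9,"ty":0.85},{"tx":-0.9,"ty":0.85},{"tx":-0.9,"ty":0.85},{"tx":-0.9,"ty":0.85},{"tx":-0.9,"ty":0.85},{"tx":-0.9,"ty":0.85},{"tx":-0.9,"ty":0.85}]' 0 20; python3 -m crank '[{"tx":-0.9,"ty":0.85,"wz":0.8},{"wz":1},{"wz":1},{"wz":1},{"wz":1},{"wz":1},{"wz":1},{"wz":1},{"wz":1},{"wz":0.5}]'; python3 -c "
from h import *
s=bot.sense();print(s['ee_pos'],s['tool_rot'],s['force'],s['joint_pos'],s['opening'])"
```

```text
[0.2595294  0.51259486 0.23055342] [ 2.32438402e-04  8.52008638e-01  5.23527247e-01 -6.69744587e-04] [-0.45105689  0.77230866  0.23429009] [ 8.91882280e-01  1.58902550e-01  1.59792427e+00  9.87648519e-06
  1.38618367e+00 -2.10091104e-01] 0.0856452785380609validation failed for argument at $[0]...
validation failed for argument at $[0]...
```

```bash
python3 -m crank '[{"tx":-0.9,"ty":0.85,"tz":0,"wx":0,"wy":0,"wz":0},{"tx":-0.9,"ty":0.85,"tz":0,"wx":0,"wy":0,"wz":0},{"tx":-0.9,"ty":0.85,"tz":0,"wx":0,"wy":0,"wz":0},{"tx":-0.9,"ty":0.85,"tz":0,"wx":0,"wy":0,"wz":0},{"tx":-0.9,"ty":0.85,"tz":0,"wx":0,"wy":0,"wz":0},{"tx":-0.9,"ty":0.85,"tz":0,"wx":0,"wy":0,"wz":0},{"tx":-0.9,"ty":0.85,"tz":0,"wx":0,"wy":0,"wz":0},{"tx":-0.9,"ty":0.85,"tz":0,"wx":0,"wy":0,"wz":0},{"tx":-0.9,"ty":0.85,"tz":0,"wx":0,"wy":0,"wz":0},{"tx":-0.9,"ty":0.85,"tz":0,"wx":0,"wy":0,"wz":0}]' 0 20
```

```text
t: 1.15
ee_pos: [0.3653, 0.1554, 0.2311]
tool_rot: [0.0, 0.852, 0.524, 0.0]
force: [0.3, 0.1, 1.1]
opening: 0.0002
```

```bash
python3 -m crank '[{"tx":-0.85,"ty":0.81,"tz":0,"wx":0,"wy":0,"wz":0},{"tx":-0.85,"ty":0.81,"tz":0,"wx":0,"wy":0,"wz":0},{"tx":-0.85,"ty":0.81,"tz":0,"wx":0,"wy":0,"wz":0},{"tx":-0.85,"ty":0.81,"tz":0,"wx":0,"wy":0,"wz":0},{"tx":-0.85,"ty":0.81,"tz":0,"wx":0,"wy":0,"wz":0},{"tx":-0.85,"ty":0.81,"tz":0,"wx":0,"wy":0,"wz":0},{"tx":-0.85,"ty":0.81,"tz":0,"wx":0,"wy":0,"wz":0}]' && python3 -m crank '[{"tx":0,"ty":0,"tz":0,"wx":0,"wy":0,"wz":0.9},{"tx":0,"ty":0,"tz":0,"wx":0,"wy":0,"wz":0.9},{"tx":0,"ty":0,"tz":0,"wx":0,"wy":0,"wz":0.9},{"tx":0,"ty":0,"tz":0,"wx":0,"wy":0,"wz":0.9},{"tx":0,"ty":0,"tz":0,"wx":0,"wy":0,"wz":0.9},{"tx":0,"ty":0,"tz":0,"wx":0,"wy":0,"wz":0.9},{"tx":0,"ty":0,"tz":0,"wx":0,"wy":0,"wz":0.9},{"tx":0,"ty":0,"tz":0,"wx":0,"wy":0,"wz":1},{"tx":0,"ty":0,"tz":0,"wx":0,"wy":0,"wz":1},{"tx":0,"ty":0,"tz":0,"wx":0,"wy":0,"wz":1},{"tx":0,"ty":0,"tz":0,"wx":0,"wy":0,"wz":0}]'
python3 - <<'E'
from h import *
w=grab('wrist');save(w['pixels'],'wrist1')
s=bot.sense();print(s['ee_pos'],s['tool_rot'],s['force'],s['joint_pos'])
M=w['T_tool_cam'];print(np.round(M,3).tolist())
E
```

```text
t: 1.85
ee_pos: [0.4364, -0.0807, 0.2311]
tool_rot: [-0.0, 0.852, 0.523, -0.0]
force: [0.0, 0.4, 0.2]
opening: -0.0001
t: 2.95
ee_pos: [0.4362, -0.0791, 0.231]
tool_rot: [-0.0, 0.989, 0.145, -0.0]
force: [0.0, 0.1, 0.0]
opening: -0.0001
[ 0.4362323  -0.07914176  0.23107108] [-1.17409018e-04  9.89340231e-01  1.45622311e-01 -1.89148325e-04] [-0.68146348 -0.76307132 -0.28272065] [-4.53304168e-01 -1.96213907e-01  1.94694264e+00 -1.98715284e-05
  1.39130875e+00 -7.45584542e-01]
[[1.0, 0.001, 0.001, 0.001], [0.001, -0.961, -0.275, -0.069], [0.001, 0.275, -0.961, -0.143], [0.0, 0.0, 0.0, 1.0]]
```

View pics/wrist1.png

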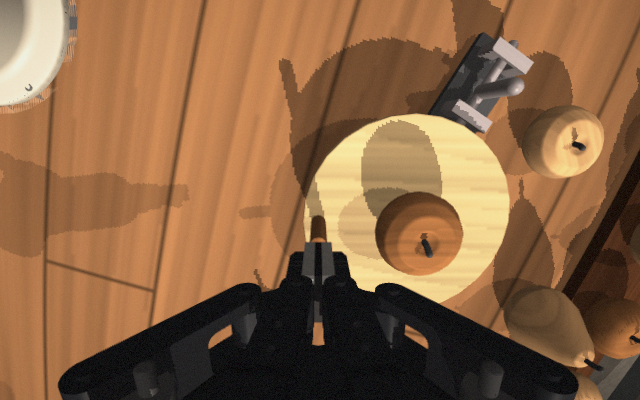

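Run:
```python
from h import *
w=load('wrist');c=cloud(w)
print('post', [np.round(c[v,319],4).tolist() for v in (210,216,220,226,232,238,241,245)])
print(atz(w,318,215,.064),atz(w,318,240,.128),atz(w,318,215,.128))
m=np.zeros((400,640),bool);m[110:280,345:512]=1;m&=abs(c[...,2]-.064)<.006
q=c[m];e=cv2.convexHull((q[:,:2]).astype(np.float32))[:,0]
from scipy.optimize import least_squares
print(len(q),least_squares(lambda t:np.maximum(0,np.hypot(q[:,0]-t[0],q[:,1]-t[1])-.115)*1000,[.54,-.086],loss='soft_l1').x,q.max(0),q.min(0))
k=c[84:94,505:522].reshape(-1,3);print('knob',np.median(k,0),atz(w,514,86,.095))
print('stem',atz(w,427,246,.135),'near apple',atz(w,577,146,.06))
for v in(35,52,70,100,125):print([np.round(c[v,u],3).tolist() for u in (450,480,500,530)])
print(c[190:200,420].tolist()[0])
```

```text
post [[0.4456, -0.1029, 0.0654], [0.447, -0.1079, 0.0704], [0.4471, -0.1083, 0.0823], [0.447, -0.108, 0.1011], [0.4471, -0.1086, 0.1157], [0.4473, -0.1093, 0.1284], [0.4481, -0.112, 0.1284], [0.435, -0.0693, 0.2395]]
[ 0.44626287 -0.10907308  0.064     ] [ 0.44702292 -0.11155111  0.128     ] [ 0.4403708  -0.08923158  0.128     ]
18166 [ 0.5424153  -0.08825455] [0.65691296 0.02660691 0.06719179] [ 0.4490573  -0.17178534  0.05832261]
knob [0.57812656 0.06520998 0.09295939] [0.57705921 0.06672556 0.095     ]
stem [ 0.53899449 -0.0871794   0.135     ] near apple [0.69157559 0.04360584 0.06      ]
[[0.535, 0.122, -0.0], [0.565, 0.129, 0.01], [0.591, 0.14, 0.001], [0.625, 0.151, 0.001]]
[[0.542, 0.105, -0.0], [0.568, 0.109, 0.019], [0.577, 0.107, 0.045], [0.633, 0.134, 0.002]]
[[0.55, 0.086, -0.0], [0.579, 0.094, 0.011], [0.59, 0.094, 0.035], [0.642, 0.117, 0.0]]
[[0.558, 0.053, 0.012], [0.582, 0.059, 0.034], [0.621, 0.073, 0.001], [0.659, 0.086, -0.001]]
[[0.547, 0.021, 0.064], [0.586, 0.033, 0.047], [0.634, 0.047, 0.0], [0.655, 0.054, 0.024]]
[0.5426493339933904, -0.05098793102055083, 0.06442107907420103]
```

The wrist view shows the post at (318,225), just ahead of the fingers, and depth puts it at about (0.447, -0.116). The axis is about (0.542, -0.087), so the post sits at 197° and the target is near 256±18°. I'll descend, then approach.

```bash
python3 -m crank '[{"tx":0,"ty":0,"tz":0.8,"wx":0,"wy":0,"wz":0},{"tx":0,"ty":0,"tz":0.8,"wx":0,"wy":0,"wz":0},{"tx":0,"ty":0,"tz":0.8,"wx":0,"wy":0,"wz":0},{"tx":0,"ty":0,"tz":0.8,"wx":0,"wy":0,"wz":0},{"tx":0,"ty":0,"tz":0.8,"wx":0,"wy":0,"wz":0},{"tx":0,"ty":0,"tz":0.77,"wx":0,"wy":0,"wz":0},{"tx":0,"ty":0,"tz":0,"wx":0,"wy":0,"wz":0}]' && python3 -m crank '[{"tx":0,"ty":0.22,"tz":0,"wx":0,"wy":0,"wz":0},{"tx":0,"ty":0.22,"tz":0,"wx":0,"wy":0,"wz":0},{"tx":0,"ty":0.22,"tz":0,"wx":0,"wy":0,"wz":0},{"tx":0,"ty":0,"tz":0,"wx":0,"wy":0,"wz":0}]' && python3 -m crank '[{"tx":-0.02,"ty":0.145,"tz":0,"wx":0,"wy":0,"wz":-0.5},{"tx":-0.02,"ty":0.145,"tz":0,"wx":0,"wy":0,"wz":-0.5}]' && python3 -m crank '[{"tx":-0.02,"ty":0.145,"tz":0,"wx":0,"wy":0,"wz":-0.5},{"tx":-0.02,"ty":0.145,"tz":0,"wx":0,"wy":0,"wz":-0.5}]'
```

```text
t: 3.7
ee_pos: [0.4337, -0.078, 0.0852]
tool_rot: [-0.002, 0.989, 0.146, -0.003]
force: [-0.9, -0.1, -0.3]
opening: 0.0003
t: 4.1
ee_pos: [0.4432, -0.0996, 0.0894]
tool_rot: [0.001, 0.99, 0.144, 0.001]
force: [-0.0, 1.0, -0.2]
opening: 0.0
t: 4.3
ee_pos: [0.4438, -0.1069, 0.0887]
tool_rot: [-0.0, 0.982, 0.189, 0.0]
force: [-1.5, 0.8, 1.0]
opening: 0.0001
t: 4.5
ee_pos: [0.4462, -0.1158, 0.0887]
tool_rot: [0.0, 0.973, 0.231, 0.0]
force: [0.3, -0.2, 0.4]
opening: 0.0
```

```bash
for i in 1 2 3 4 5; do python3 -m crank '[{"tx":-0.02,"ty":0.145,"tz":0,"wx":0,"wy":0,"wz":-0.5},{"tx":-0.02,"ty":0.145,"tz":0,"wx":0,"wy":0,"wz":-0.5}]' | grep -E 't:|ee_pos|force'; python3 -c "
from bench import bot
import numpy as np
s=bot.sense();p=s['ee_pos'];print('ang',np.degrees(np.arctan2(p[1]+.087,p[0]-.542))%360,np.hypot(p[1]+.087,p[0]-.542))"; done
```

```text
t: 4.7
ee_pos: [0.4484, -0.1228, 0.0885]
tool_rot: [-0.001, 0.962, 0.273, -0.0]
force: [-1.6, 5.3, 4.6]
ang 200.94855194281027 0.10018923877551329
t: 4.9
ee_pos: [0.4522, -0.1312, 0.0885]
tool_rot: [-0.001, 0.949, 0.315, -0.0]
force: [-2.6, 1.9, 1.9]
ang 206.22313395949845 0.10007625281727889
t: 5.1
ee_pos: [0.4567, -0.1392, 0.0885]
tool_rot: [-0.0, 0.934, 0.356, -0.0]
force: [-1.5, 1.1, 0.6]
ang 211.4973204677054 0.09998495922126738
t: 5.3
ee_pos: [0.4617, -0.1464, 0.0885]
tool_rot: [-0.0, 0.918, 0.397, -0.001]
force: [-2.7, 1.5, 2.0]
ang 216.49156121442653 0.09993457205485506
t: 5.5
ee_pos: [0.4674, -0.1533, 0.0884]
tool_rot: [-0.0, 0.9, 0.436, -0.0]
force: [-1.8, 0.9, 0.7]
ang 221.60909915677735 0.09981314939572879
```

The force spike at TCP angle 201°, after a drop to zero, was the first click. The target notch should therefore be at a post angle of about 262–270°, so I'll go on more slowly.

```bash
cat > q.py <<'E'
from bench import bot
import numpy as np
s=bot.sense();p=s['ee_pos'];a=np.arctan2(p[1]+.087,p[0]-.542);f=s['force']
print('ang',round(np.degrees(a)%360,1),'r',round(np.hypot(p[1]+.087,p[0]-.542),4),'Ft',round(-f[0]*np.sin(a)+f[1]*np.cos(a),2),'Fr',round(f[0]*np.cos(a)+f[1]*np.sin(a),2))
E
for i in 1 2 3 4; do python3 -m crank '[{"tx":-0.02,"ty":0.145,"tz":0,"wx":0,"wy":0,"wz":-0.5},{"tx":-0.02,"ty":0.145,"tz":0,"wx":0,"wy":0,"wz":-0.5}]' >/dev/null; python3 q.py; done
for i in 1 2 3 4 5; do python3 -m crank '[{"tx":-0.008,"ty":0.058,"tz":0,"wx":0,"wy":0,"wz":-0.2},{"tx":0,"ty":0,"tz":0,"wx":0,"wy":0,"wz":0}]' >/dev/null; python3 q.py; done
```

```text
ang 226.6 r 0.0997 Ft -2.09 Fr 1.85
ang 231.7 r 0.0996 Ft -2.03 Fr 0.92
ang 236.8 r 0.0996 Ft -2.2 Fr 1.24
ang 241.9 r 0.0995 Ft -1.53 Fr 1.16
ang 243.2 r 0.099 Ft -1.22 Fr -0.09
ang 244.0 r 0.0989 Ft -0.73 Fr 0.42
ang 245.1 r 0.0988 Ft -0.26 Fr 0.51
ang 246.1 r 0.0988 Ft -1.45 Fr -0.19
ang 247.1 r 0.0987 Ft -1.36 Fr 0.68
```

```bash
for i in 1 2 3 4 5; do python3 -m crank '[{"tx":-0.006,"ty":0.058,"tz":0,"wx":0,"wy":0,"wz":-0.2},{"tx":0,"ty":0,"tz":0,"wx":0,"wy":0,"wz":0}]' >/dev/null; python3 q.py; done
python3 - <<'E'
from h import *
a=grab('scene');b=grab('side')
A=cv2.resize(a['pixels'][140:270,250:370],None,fx=3.6,fy=3.6,interpolation=cv2.INTER_CUBIC)
B=cv2.resize(b['pixels'][145:275,285:385],None,fx=3.6,fy=3.6,interpolation=cv2.INTER_CUBIC)
save(np.hstack([A,B]),'crop1')
E
```

```text
ang 248.1 r 0.0987 Ft -1.53 Fr 0.9
ang 249.1 r 0.0986 Ft -1.04 Fr 1.21
ang 250.2 r 0.0984 Ft -1.0 Fr -0.52
ang 251.4 r 0.0982 Ft -0.22 Fr -0.07
ang 252.4 r 0.0982 Ft -0.01 Fr -0.71
```

View pics/crop1.png

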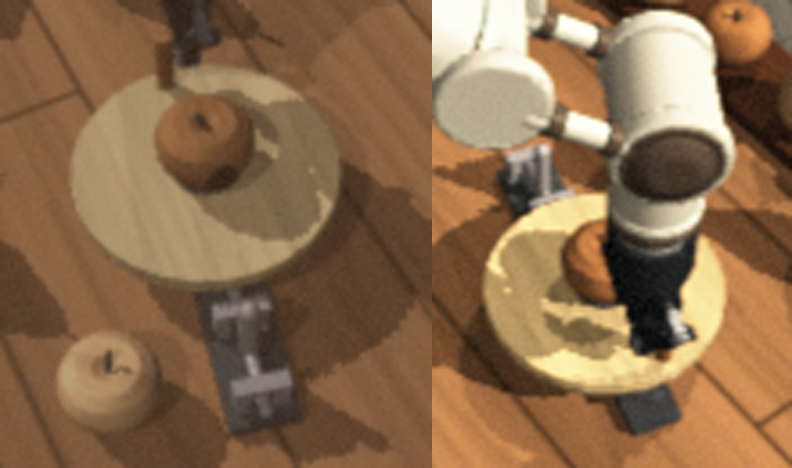

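Run:
```python
from h import *
a=load('scene')
for p,z in(((165,86),.064),((164,43),.128)):
    q=atz(a,250+p[0]/3.6,140+p[1]/3.6,z);d=q[:2]-[.542,-.086];print(q,np.degrees(np.arctan2(d[1],d[0]))%360,np.hypot(*d))
s=bot.sense();p=s['ee_pos'];q=s['tool_rot'];print(p,q)
```

```text
[ 0.53392441 -0.17729463  0.064     ] 264.9449794689424 0.09165110325222968
[ 0.53502531 -0.17053453  0.128     ] 265.283379190587 0.08482177310673156
[ 0.5119979  -0.18048035  0.08826775] [1.32441744e-04 7.56742202e-01 6.53713398e-01 1.28313562e-04]
```

```bash
python3 -m crank '[{"tx":0,"ty":-0.5,"tz":0,"wx":0,"wy":0,"wz":0},{"tx":0,"ty":-0.7,"tz":0,"wx":0,"wy":0,"wz":0},{"tx":0,"ty":0,"tz":-0.8,"wx":0,"wy":0,"wz":0},{"tx":0,"ty":0,"tz":-0.9,"wx":0,"wy":0,"wz":0},{"tx":0,"ty":0,"tz":-0.9,"wx":0,"wy":0,"wz":0},{"tx":0,"ty":0,"tz":-0.9,"wx":0,"wy":0,"wz":0},{"tx":0,"ty":0,"tz":-0.9,"wx":0,"wy":0,"wz":0},{"tx":0,"ty":0,"tz":0,"wx":0,"wy":0,"wz":0}]'
python3 - <<'E'
from h import *
w=grab('wrist');a=grab('scene');b=grab('side')
A=cv2.resize(a['pixels'][140:270,250:370],None,fx=2,fy=2,interpolation=cv2.INTER_CUBIC)
B=cv2.resize(b['pixels'][145:275,285:385],None,fx=2,fy=2,interpolation=cv2.INTER_CUBIC)
C=np.zeros((520,640,3),np.uint8);C[:260,:240]=A;C[:260,240:440]=B
C[260:,:]=cv2.resize(w['pixels'],None,fx=.65,fy=.65)[:260,:416].shape and 0
C=np.zeros((600,640,3),np.uint8);C[:400]=w['pixels'];C[400:,:]=0
C[400:600,:186]=cv2.resize(A,(186,200));C[400:600,200:354]=cv2.resize(B,(154,200))
save(C,'after1')
E
```

```text
t: 9.2
ee_pos: [0.4784, -0.1766, 0.2248]
tool_rot: [0.004, 0.757, 0.654, 0.001]
force: [0.4, 0.3, -0.4]
opening: -0.0001
```

View pics/after1.png

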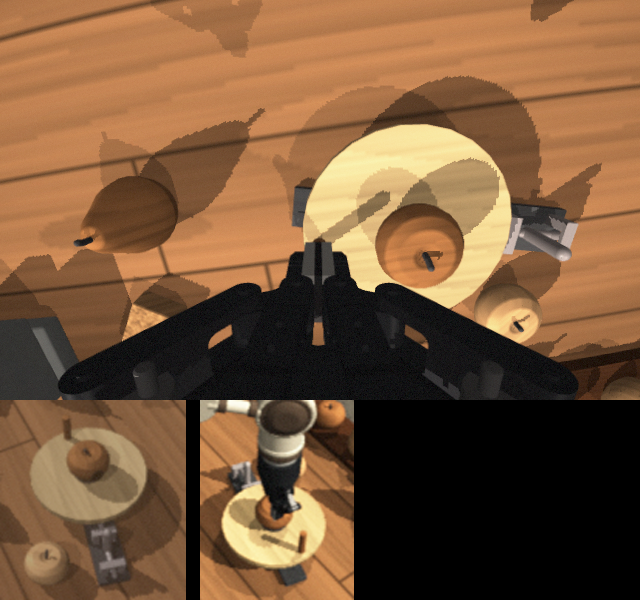

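Run:
```python
from h import *
for n in('scene','side'):
    c=cloud(load(n));d=c[...,:2]-[.542,-.086];r=np.hypot(d[...,0],d[...,1]);a=np.degrees(np.arctan2(d[...,1],d[...,0]))%360
    m=(c[...,2]>.078)&(c[...,2]<.127)&(r>.075)&(r<.118)&(a>240)&(a<300)
    v,u=np.nonzero(m);q=c[m];print(n,m.sum(),np.median(q,0),np.median(a[m]),u.min(),u.max(),v.min(),v.max())
a,b=load('scene'),load('side')
for f,p,z in((a,(293.2,153.2),.128),(b,(351.9,231.4),.128),(b,(351.2,244),.064),(a,(293.2,166),.064)):
    q=atz(f,*p,z);d=q[:2]-[.542,-.086];print(q,np.degrees(np.arctan2(d[1],d[0]))%360,np.hypot(*d))
```

```text
scene 61 [ 0.54316251 -0.17633185  0.10568878] 270.74598975806765 290 295 149 162
side 50 [ 0.53667981 -0.19111332  0.10633514] 267.10572836609265 349 354 230 241
[ 0.54354962 -0.16918669  0.128     ] 271.0671951136594 0.08320112261141188
[ 0.53934792 -0.18748307  0.128     ] 268.50301944276373 0.10151771415187957
[ 0.53822069 -0.19190047  0.064     ] 267.95613344123296 0.10596788269542974
[ 0.54507966 -0.17320276  0.064     ] 272.0226208343383 0.08725712779350737
```

The post now stands at about 269°. It centred itself from 265°, inside the 238–274° window, so it is in the right notch. Next is the bolt: I'll move above it, behind the knob.

```bash
python3 -m crank '[{"tx":0.91,"ty":0.205,"tz":0,"wx":0,"wy":0,"wz":0},{"tx":0.91,"ty":0.205,"tz":0,"wx":0,"wy":0,"wz":0},{"tx":0.91,"ty":0.205,"tz":0,"wx":0,"wy":0,"wz":0},{"tx":0.91,"ty":0.205,"tz":0,"wx":0,"wy":0,"wz":0},{"tx":0.91,"ty":0.205,"tz":0,"wx":0,"wy":0,"wz":0},{"tx":0.91,"ty":0.205,"tz":0,"wx":0,"wy":0,"wz":0},{"tx":0.91,"ty":0.205,"tz":0,"wx":0,"wy":0,"wz":0},{"tx":0.91,"ty":0.205,"tz":0,"wx":0,"wy":0,"wz":0},{"tx":0.91,"ty":0.205,"tz":0,"wx":0,"wy":0,"wz":0},{"tx":0.91,"ty":0.205,"tz":0,"wx":0,"wy":0,"wz":0},{"tx":0.91,"ty":0.205,"tz":0,"wx":0,"wy":0,"wz":0}]' && python3 -m crank '[{"tx":0,"ty":0,"tz":0,"wx":0,"wy":0,"wz":1},{"tx":0,"ty":0,"tz":0,"wx":0,"wy":0,"wz":1},{"tx":0,"ty":0,"tz":0,"wx":0,"wy":0,"wz":1},{"tx":0,"ty":0,"tz":0,"wx":0,"wy":0,"wz":1},{"tx":0,"ty":0,"tz":0,"wx":0,"wy":0,"wz":1},{"tx":0,"ty":0,"tz":0,"wx":0,"wy":0,"wz":1},{"tx":0,"ty":0,"tz":0,"wx":0,"wy":0,"wz":1},{"tx":0,"ty":0,"tz":0,"wx":0,"wy":0,"wz":1},{"tx":0,"ty":0,"tz":0,"wx":0,"wy":0,"wz":1},{"tx":0,"ty":0,"tz":0,"wx":0,"wy":0,"wz":1}]' && python3 -m crank '[{"tx":0,"ty":0,"tz":0,"wx":0,"wy":0,"wz":1},{"tx":0,"ty":0,"tz":0,"wx":0,"wy":0,"wz":1},{"tx":0,"ty":0,"tz":0,"wx":0,"wy":0,"wz":1},{"tx":0,"ty":0,"tz":0,"wx":0,"wy":0,"wz":1},{"tx":0,"ty":0,"tz":0,"wx":0,"wy":0,"wz":1},{"tx":0,"ty":0,"tz":0,"wx":0,"wy":0,"wz":1},{"tx":0,"ty":0,"tz":0,"wx":0,"wy":0,"wz":1},{"tx":0,"ty":0,"tz":0,"wx":0,"wy":0,"wz":1},{"tx":0,"ty":0,"tz":0,"wx":0,"wy":0,"wz":1},{"tx":0,"ty":0,"tz":0,"wx":0,"wy":0,"wz":0}]'
python3 - <<'E'
from h import *
w=grab('wrist');save(w['pixels'],'wrist2');c=cloud(w)
d=c[...,:2]-[.542,-.086];r=np.hypot(d[...,0],d[...,1])
s=bot.sense();print(s['ee_pos'],s['tool_rot'],s['joint_pos'])
m=(c[...,2]>.055)&(c[...,2]<.1)&(r>.12)&(r<.19)&(d[...,1]>0)&(abs(d[...,0])<.09)
q=c[m];print(m.sum(),np.median(q,0),q.min(0),q.max(0));v,u=np.nonzero(m);print(u.min(),u.max(),v.min(),v.max())
E
```

```text
t: 10.45
ee_pos: [0.586, 0.1132, 0.218]
tool_rot: [-0.001, 0.757, 0.654, -0.001]
force: [-0.9, -0.5, 0.1]
opening: -0.0003
t: 11.45
ee_pos: [0.5857, 0.112, 0.2179]
tool_rot: [-0.001, 0.963, 0.271, -0.002]
force: [0.4, -0.3, 0.0]
opening: -0.0001
t: 12.45
ee_pos: [0.5858, 0.112, 0.2182]
tool_rot: [0.0, 0.993, -0.116, -0.002]
force: [0.7, -0.5, -0.9]
opening: 0.0003
[0.5859294 0.1120117 0.2184919] [ 1.36050889e-04  9.93315323e-01 -1.15423628e-01 -1.42705509e-03] [-1.34913600e-02  2.24989188e-01  1.54623168e+00  2.08786366e-05
  1.37323876e+00  2.17867686e-01]
313 [0.58186958 0.0747266  0.08718487] [0.57278942 0.06540583 0.05554579] [0.58869006 0.07771043 0.09696388]
314 330 220 241
```

View pics/wrist2.png

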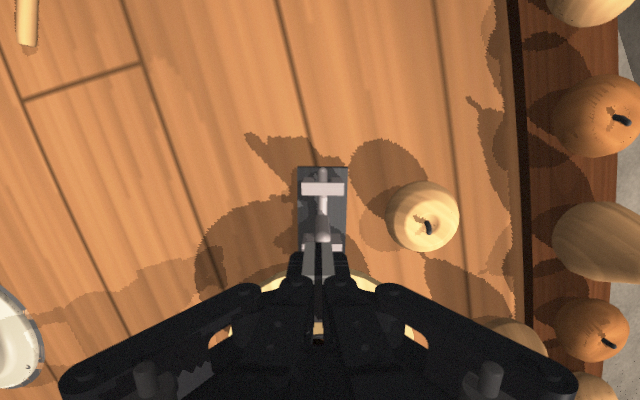

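```bash
cat > q2.py <<'E'
from bench import bot
import numpy as np
s=bot.sense();p=s['ee_pos'];u=np.array([.234,.972]);f=s['force']
print('r',round(float((p[:2]-[.542,-.086])@u),4),'z',round(p[2],4),'Fback',round(float(f[:2]@u),2),np.round(f,1))
E
python3 -m crank '[{"tx":0.15,"ty":0,"tz":0.85,"wx":0,"wy":0,"wz":0},{"tx":0,"ty":0,"tz":0.85,"wx":0,"wy":0,"wz":0},{"tx":0,"ty":0,"tz":0.85,"wx":0,"wy":0,"wz":0},{"tx":0,"ty":0,"tz":0.85,"wx":0,"wy":0,"wz":0},{"tx":0,"ty":0,"tz":0.85,"wx":0,"wy":0,"wz":0},{"tx":0,"ty":0,"tz":0.8,"wx":0,"wy":0,"wz":0},{"tx":0,"ty":0,"tz":0,"wx":0,"wy":0,"wz":0},{"tx":0,"ty":0,"tz":0,"wx":0,"wy":0,"wz":0}]'; python3 q2.py
for i in 1 2 3 4 5 6 7 8; do python3 -m crank '[{"tx":0,"ty":0.1,"tz":0,"wx":0,"wy":0,"wz":0},{"tx":0,"ty":0.1,"tz":0,"wx":0,"wy":0,"wz":0}]' >/dev/null; python3 q2.py; done
```

```text
t: 13.3
ee_pos: [0.5907, 0.111, 0.0684]
tool_rot: [0.0, 0.993, -0.116, -0.001]
force: [-0.4, 0.6, 0.8]
opening: -0.0001
r 0.2028 z 0.0684 Fback 0.49 [-0.4  0.6  0.8]
r 0.197 z 0.0704 Fback -0.2 [-0.2 -0.1  0.3]
r 0.1907 z 0.0694 Fback 0.08 [0.3 0.  0.5]
r 0.1846 z 0.0688 Fback -0.47 [ 0.  -0.5  0.6]
r 0.1788 z 0.0687 Fback 1.73 [ 1.1  1.5 -0.1]
r 0.1732 z 0.0687 Fback 2.14 [0.3 2.1 0.7]
r 0.1669 z 0.0687 Fback 2.47 [-0.1  2.6 -0.4]
r 0.1608 z 0.0687 Fback 2.51 [0.2 2.5 1.4]
r 0.1547 z 0.0687 Fback 2.95 [0.2 3.  0.4]
```

```bash
for i in 1 2 3 4; do python3 -m crank '[{"tx":0,"ty":0.05,"tz":0,"wx":0,"wy":0,"wz":0},{"tx":0,"ty":0,"tz":0,"wx":0,"wy":0,"wz":0}]' >/dev/null; python3 q2.py; done
```

```text
r 0.1542 z 0.0687 Fback 6.27 [0.6 6.3 1.5]
r 0.154 z 0.0688 Fback 11.06 [ 2.1 10.9 -0.2]
r 0.1539 z 0.0688 Fback 16.2 [ 3.2 15.9 -1.5]
r 0.1538 z 0.069 Fback 21.52 [ 4.6 21.  -2.4]
```

It hit a hard stop after about 28 mm of travel; a blocked rim would have stopped it at 13 mm. I'll back off and check.

```bash
python3 -m crank '[{"tx":0,"ty":-0.4,"tz":0,"wx":0,"wy":0,"wz":0},{"tx":0,"ty":-0.9,"tz":0,"wx":0,"wy":0,"wz":0},{"tx":0,"ty":0,"tz":-0.9,"wx":0,"wy":0,"wz":0},{"tx":0,"ty":0,"tz":-0.9,"wx":0,"wy":0,"wz":0},{"tx":0,"ty":0,"tz":-0.9,"wx":0,"wy":0,"wz":0},{"tx":0,"ty":0,"tz":-0.9,"wx":0,"wy":0,"wz":0},{"tx":0,"ty":0,"tz":-0.9,"wx":0,"wy":0,"wz":0},{"tx":0,"ty":-0.9,"tz":0,"wx":0,"wy":0,"wz":0},{"tx":0,"ty":-0.9,"tz":0,"wx":0,"wy":0,"wz":0},{"tx":0,"ty":0,"tz":0,"wx":0,"wy":0,"wz":0}]'
python3 - <<'E'
from h import *
w=grab('wrist');a=grab('scene');b=grab('side')
A=cv2.resize(a['pixels'][140:270,250:370],None,fx=2.7,fy=2.7,interpolation=cv2.INTER_CUBIC)
B=cv2.resize(b['pixels'][145:275,285:385],None,fx=2.7,fy=2.7,interpolation=cv2.INTER_CUBIC)
C=np.hstack([A,B]);W=cv2.resize(w['pixels'][100:320,200:460],None,fx=.9,fy=.9)
D=np.zeros((C.shape[0]+W.shape[0],C.shape[1],3),np.uint8);D[:C.shape[0]]=C;D[C.shape[0]:,:W.shape[1]]=W;save(D,'final')
c=cloud(w);d=c[...,:2]-[.542,-.086];r=np.hypot(d[...,0],d[...,1])
m=(c[...,2]>.07)&(c[...,2]<.1)&(r>.12)&(r<.19)&(d[...,1]>0)&(abs(d[...,0])<.09)
q=c[m];print('knob',m.sum(),q.min(0) if len(q) else 0,q.max(0) if len(q) else 0)
for n,f in(('scene',a),('side',b)):
    c=cloud(f);d=c[...,:2]-[.542,-.086];r=np.hypot(d[...,0],d[...,1]);t=np.degrees(np.arctan2(d[...,1],d[...,0]))%360
    m=(c[...,2]>.078)&(c[...,2]<.127)&(r>.075)&(r<.118)&(t>240)&(t<300)
    print(n,m.sum(),np.median(c[m],0),np.median(t[m]))
    k=(c[...,2]>.07)&(c[...,2]<.1)&(r>.12)&(r<.19)&(t>60)&(t<95);print(' knob',k.sum(),np.median(c[k],0))
E
```

```text
t: 16.7
ee_pos: [0.6006, 0.1507, 0.2039]
tool_rot: [0.0, 0.993, -0.115, 0.0]
force: [0.7, -0.3, 0.3]
opening: -0.0003
knob 0 0 0
scene 63 [ 0.54390262 -0.17701705  0.10764628] 271.27331422000844
 knob 0 [nan nan nan]
side 50 [ 0.53656767 -0.19082485  0.11013362] 266.9827131249012
 knob 28 [0.57156259 0.04113498 0.08611945]
  return _methods._mean(a, axis=axis, dtype=dtype,
  ret = um.true_divide(
```

View pics/final.png

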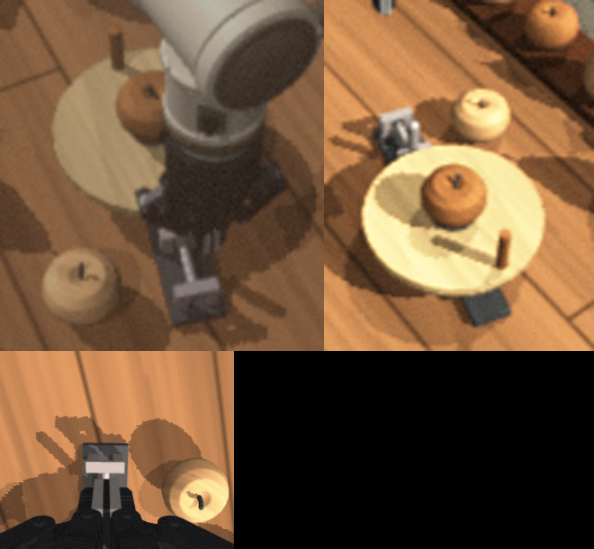

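```bash
python3 -c "
from bench import bot
print(bot.sign_off())"
```

```text
the job is handed in; nothing more can be done
None
```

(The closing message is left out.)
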